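# Hold the mate caddy's sprung lid open at 60 degrees

### The job

I am about to screw a lid stay onto the dark wooden mate caddy and need its lid held still at 60 degrees from closed, give or take five degrees. Swing the steel catch lever at the caddy's corner all the way up to its stop so that it frees the lid, then lift the lid by its wooden tongue to 60 degrees. The lid is sprung and falls shut, so finish while still holding it there: do not let go, leave the lever up, and leave everything else on the shelf where it stands.

Things in the scene. Friction and masses are not known exactly. Their poses are not given: they have to be found in the camera images.
- caddy: Mate caddy: dark wooden box, 130 mm deep (x) by 220 mm wide (y) by 100 mm high, walls 8 mm, fixed to the shelf; the lid adds 10 mm. Origin: centre of its underside; x runs from its front to its hinged rear (front is at -x, facing the robot at yaw 0), y to its left, z up. Bombillas and a cork block lie inside.
- lid (a joint): Angle of the caddy's lid in rad: 0 shut, grows as the front edge rises, stop at 1.45; 60 degrees is 1.047. Hinge line along the caddy's y at the rear top edge (caddy x = 65, z = 100 mm). The lid weighs about 0.3 kg and is sprung to shut from any angle: about 2 to 3 N on the tongue holds it. The catch's nose blocks it while the lever is down.
- lid_tongue (a point): Grip point on the lid's wooden tongue, 26 mm wide (caddy y) and 12 mm thick, sticking out 46 mm from the lid's front edge, left of its middle. Point: centre of its section, 30 mm out from that edge, 160 mm from the hinge; caddy (-95, 35, 106.5) mm when shut; moves with the lid. Can be pinched across its width from above; it may turn between the pads as the lid rises.
- lid_hinge (a point): Point at the lid's hinge end, 160 mm straight behind lid_tongue along the lid (caddy (65, 35, 106.5) mm when shut); the hinge line itself is 6 mm below it when shut. It moves only 6 mm or so as the lid turns.
- catch (a joint): Angle of the catch lever in rad: 0 down (arm level, pointing to the caddy's -x), grows as the knob end is raised, stop at 1.2 (knob nearly above the pivot). Stays where it is left by friction, about 0.07 N m (1.5 N at the knob). Its nose, 26 mm below the pivot, lies over the lid's front right corner and swings forward off the lid from about 0.7 up.
- catch_knob (a point): Middle of the catch lever's knob: a steel barrel 16 mm in diameter, 16 mm long along the caddy's y, 54 mm from the pivot; can be pinched by its two flat ends from above, and turns between the pads. With the lever level it is at caddy (-111, -128, 141) mm. It moves with the lever. The arm behind it is 6 mm wide.
- catch_pivot (a point): Pivot of the catch lever, axis along the caddy's y, on a steel post at the caddy's right front corner: caddy (-57, -128, 141) mm.
- cup: Bystander: mate cup, gourd-shaped and glass-lined, 84 mm across, 96 mm high, upright. Origin: centre of its underside.
- canister: Bystander: aluminium canister with a ribbed twist cap, 84 mm across, 125 mm high. Origin: centre of its underside.
- coaster: Bystander: square slate coaster 100 by 100 by 7 mm, flat on the shelf. Origin: centre of its underside.
- bombilla: Bystander: steel drinking straw with a spiral filter, 200 mm long, lying along its x behind the caddy. Origin: its middle, underneath.
- thermos: Bystander: steel thermos flask, 86 mm across, 230 mm high. Origin: centre of its underside.
- spoon: Bystander: spoon with a steel bowl and wooden handle, 140 mm long, lying on the shelf.
- drawerbox_drawer0_handle (a point): Bystander: knob of the drawer, pulled part way out, of a small light wooden box 140 by 170 by 110 mm fixed to the shelf.

How it is judged:
By the outcome, as a careful person would: the job done as asked, in the order asked, and still so for the second after the job is handed in, while the arm keeps its last pose, push and grip.
It also fails if it takes over 40 s, if anything falls off the work surface, if the arm or the gripper's body presses on something with over 40 N, if the wrist force passes 120 N, or if a joint passes its speed limit or range.

### The arm

A 6-joint arm with a two-finger parallel gripper is mounted at the origin on the work surface. World frame = base frame: x ahead of the robot, y to its left, z up, the work surface at z = 0. Lengths are in mm, angles in degrees, forces in N, time in s.
With the tool pointing down it reaches from about 350 to 850 mm from the base axis. Payload 8.1 kg.
Tool frame: the origin (TCP) lies on the mounting face of the last link; the fingertips stand 173 mm ahead of it and the grasp point (between the pads) lies 155 mm ahead of it; z points along the fingers, y is the direction in which the jaws open and shut (so a half turn about z gives the same grasp; the last joint's range is limited). The gripper opens to 85 mm and grips with 20 to 120 N. Pads are 22 mm wide; open, the fingers measure 114 mm over their backs; the gripper's body (76 mm by 85 mm) begins 54 mm behind the grasp point. The pads swing forward as they close: fully open they stand 13 mm farther back than shut.
Start: joints at [60.94, 7.471, 85.268, -0, 87.261, -4.893], TCP at [245.622, 547.427, 404.692] pointing down, gripper open.
Joint ranges: [-169.43, 169.43], [-51.17, 129.36], [1.28, 143.12], [-76.62, 256.62], [0, 156.53], [-152.29, 152.29]. Speed limits (degrees/s): [136.94, 136.94, 159.86, 180, 180, 180].

### API

Orientations are given as [roll, pitch, yaw] about the fixed x, y, z axes, in that order (R = Rz(yaw) Ry(pitch) Rx(roll)).
In Python, from bench import * gives the robot as it stands.
- The arm moves only by the shell command python3 -m jog 'ROWS' [FORCE]. ROWS is JSON, a list of rows, each an object of numbers: "tx", "ty", "tz": the shift along the tool's x, y, z as a fraction of full scale; "ax", "ay", "az": the turn, a rotation vector about the tool's x, y, z as a fraction of full scale; "hand": the opening, from 0 (shut) to 1 (fully open). A call has 1 to 5 rows; each row is the pose to reach, as a shift and turn from the pose commanded when the call began, along the tool's axes at that moment; what a row does not reach only later rows make up. Full scale, the value 1, is 150 mm for a shift and 45 degrees for a turn. A row lasts 1/12 s, in which the tool goes at most 41.7 mm and 7.16 degrees, less where a joint would pass 70% of its speed; a pose out of reach is approached as far as the arm can. A call with a number of a shift or a turn outside -1 to 1 is refused whole. A call with a gripper value outside its range is refused whole. The fingers move at their own pace and stop on an object; FORCE is the grip in N (left out, the last holds). Time passes only in rows, so rows that repeat a pose let the fingers close. It gives the time, the measured TCP pose, the force and the opening at its end, in the units of the state.
- sense(): the state, without advancing time (a new reading comes with each control period).
- snapshot(name): name is "side" or "top"; returns a dict with "pixels" (420x560x3 uint8, red, green, blue), "z_map" (420x560 float32, mm along the optical axis (not along the pixel's ray), 0 where there is no reading), "intrinsics" (3x3 intrinsics, pixels), "R" (3x3) and "t" (3): a world point X has camera coordinates R X + t. Camera axes: x right, y down, z forward; pixel columns grow to the right and rows downward; lengths in mm; the calibration is good to about 2 mm. A picture is of the moment at which its call begins.
- hand_in(): hands the job in, once; it reports no verdict.
The state is a dict: "time": time; "joint_pos": joint angles; "qd": joint speeds; "joint_efforts": joint torques, N m; "tool_pos": TCP position; "tcp_rot": TCP orientation; "ft_force": force on the tool from outside, world axes, zero at the start; "wrist_torque": the same for the moment, N m; "finger_gap": finger opening in mm.
Only numpy, scipy, OpenCV 4.12 (cv2) and the standard library are available. Lean on these libraries where they do the work, as an engineer would, in place of code of your own. Each camera call takes 0.05 s, during which the arm holds its last target.

## Working session

There is one attempt and no reset: what is moved stays moved. The work goes in short steps, Python scripts to look and compute and a shell command to move; the robot and the scene stay as the last step left them, time stands still between calls to the robot, and variables do not carry over. Pictures are saved under pics/ and viewed, and the job is handed in when it is done.

```bash
ls; mkdir -p pics; python3 - <<'E'
from bench import *
import cv2,numpy as np
s=sense();print(s)
for n in("side","top"):
    d=snapshot(n);cv2.imwrite(f"pics/{n}0.png",d["pixels"][:,:,::-1]);np.savez(f"/tmp/{n}0.npz",**d)
    print(n,d["intrinsics"],d["R"],d["t"])
E
```

```text
pics
{'time': 0.0, 'joint_pos': array([ 6.09399471e+01,  7.51435405e+00,  8.53285226e+01,  3.02175880e-04,
        8.72639297e+01, -4.89376188e+00]), 'qd': array([-0.05723484,  0.05934669,  0.05861769,  0.0811731 ,  0.0563846 ,
        0.01570249]), 'joint_efforts': array([-3.78062959e-04, -5.69386983e+01, -5.00550771e+01, -4.39861617e-05,
        1.45632739e-02,  6.89975650e-05]), 'tool_pos': array([245.50279252, 547.21733569, 403.65926922]), 'tcp_rot': array([-1.79893609e+02, -9.41218216e-03,  1.55833685e+02]), 'ft_force': array([-0.51325684, -0.0561719 ,  0.20629939]), 'wrist_torque': array([-0.04787648, -0.011197  , -0.00257939]), 'finger_gap': 85.23335642662887}
side [[381.32668027   0.         281.42647078]
 [  0.         381.32668027 209.31579141]
 [  0.           0.           1.        ]] [[ 0.78728676 -0.61626452 -0.01993992]
 [-0.46391159 -0.57073136 -0.67753358]
 [ 0.40615957  0.54266358 -0.73522149]] [-479.0447035   338.32845505 1129.04733651]
top [[426.84429357   0.         279.93066678]
 [  0.         426.84429357 220.51295835]
 [  0.           0.           1.        ]] [[-0.00965986 -0.99993168 -0.00658137]
 [-0.98193169  0.01072949 -0.18893128]
 [ 0.18898899  0.0046374  -0.98196826]] [  -3.10123727  599.83354761 1237.34456443]
```

View pics/side0.png

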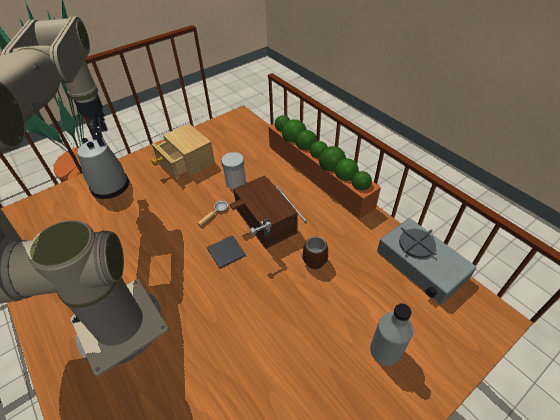

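View pics/top0.png

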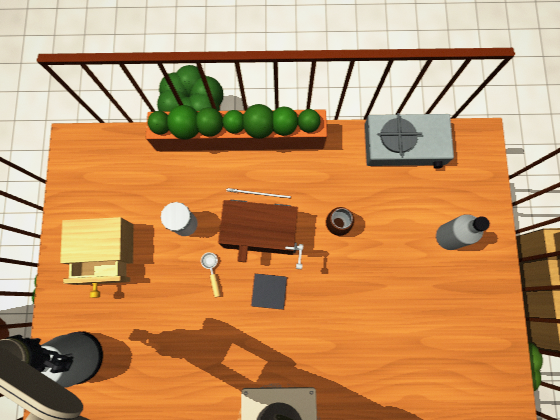

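The top view shows the caddy lid around (258,225), its tongue at (242,254), the lever from about (298,246) to the knob at (300,265), and the cup at (340,221). I'll fit the pose from depth.

```bash
cat > h.py <<'E'
import numpy as np,cv2
def cloud(d):
    K=d["intrinsics"];z=d["z_map"];v,u=np.mgrid[:z.shape[0],:z.shape[1]]
    P=np.stack([(u-K[0,2])/K[0,0]*z,(v-K[1,2])/K[1,1]*z,z],-1)
    return (P-d["t"])@d["R"]
def proj(d,X):
    c=np.asarray(X)@d["R"].T+d["t"];p=c@d["intrinsics"].T;return p[...,:2]/p[...,2:]
E
python3 - <<'E'
from h import *
for n in("top","side"):
    d=dict(np.load(f"/tmp/{n}0.npz"));W=cloud(d)
    px=d["pixels"].astype(int)
    ok=(d["z_map"]>0)&(W[...,0]>350)&(W[...,0]<750)&(W[...,1]>-120)&(W[...,1]<200)
    t=ok&(W[...,2]>100)&(W[...,2]<118)
    # lid component
    m=cv2.morphologyEx(t.astype(np.uint8),cv2.MORPH_OPEN,np.ones((9,9)))
    k,l,st,c=cv2.connectedComponentsWithStats(m);print(n,st,c)
    i=1+np.argmax(st[1:,4]);p=W[l==i];print(np.median(p[:,2]),cv2.minAreaRect(p[:,:2].astype(np.float32)),p[:,:2].min(0),p[:,:2].max(0))
    hi=ok&(W[...,2]>120)&(W[...,2]<170)
    k,l,st,c=cv2.connectedComponentsWithStats(hi.astype(np.uint8))
    for i in range(1,k):
        if st[i,4]>5:
            q=W[l==i];print(c[i],st[i],q.min(0).round(),q.max(0).round(),q.mean(0).round())
    tt=t&(l==0)
    big=cv2.resize(d["pixels"][180:320,190:380] if n=="top" else d["pixels"][140:280,190:340],None,fx=4,fy=4,interpolation=cv2.INTER_CUBIC)
    cv2.imwrite(f"pics/{n}0z.png",big[:,:,::-1])
E
```

```text
top [[     0      0    560    420 231895]
 [   219    200     76     59   3305]] [[279.83985856 209.26869057]
 [255.65385779 225.72980333]]
109.91165173386801 ((562.1278686523438, 58.900352478027344), (217.7947540283203, 170.7736053466797), 84.8492202758789) [481.07381345 -50.30438255] [653.87574582 167.71083896]
[298.19090909 254.6       ] [294 243   9  26 110] [448. -71. 123.] [518. -48. 155.] [486. -59. 148.]
side [[     0      0    560    420 233665]
 [   237    178     57     42   1535]] [[279.60386451 209.56814243]
 [263.68925081 199.12703583]]
110.55864487881513 ((569.6356201171875, 52.69963836669922), (221.84603881835938, 147.8350067138672), 83.56135559082031) [498.97339929 -62.6800006 ] [651.09167078 163.86161303]
[261.66935484 226.67741935] [250 219  22  16 124] [443. -77. 120.] [515. -52. 156.] [483. -66. 145.]
```

```bash
python3 - <<'E'
from h import *
d=dict(np.load("/tmp/top0.npz"));W=cloud(d)
# rear/side lid edge and tongue profile
for v in range(244,272,2):
    print(v,[tuple(W[v,u].round().astype(int)) for u in (236,239,242,245,248)], [tuple(W[v,u].round().astype(int)) for u in (294,297,300,303)])
E
```

```text
244 [(np.int64(522), np.int64(117), np.int64(113)), (np.int64(522), np.int64(109), np.int64(109)), (np.int64(522), np.int64(100), np.int64(110)), (np.int64(522), np.int64(92), np.int64(112)), (np.int64(522), np.int64(83), np.int64(106))] [(np.int64(515), np.int64(-48), np.int64(150)), (np.int64(535), np.int64(-62), np.int64(-1)), (np.int64(515), np.int64(-65), np.int64(146)), (np.int64(535), np.int64(-80), np.int64(2))]
246 [(np.int64(521), np.int64(122), np.int64(73)), (np.int64(516), np.int64(109), np.int64(108)), (np.int64(516), np.int64(100), np.int64(111)), (np.int64(516), np.int64(92), np.int64(108)), (np.int64(517), np.int64(83), np.int64(105))] [(np.int64(509), np.int64(-48), np.int64(151)), (np.int64(510), np.int64(-57), np.int64(146)), (np.int64(510), np.int64(-65), np.int64(146)), (np.int64(529), np.int64(-81), np.int64(-2))]
248 [(np.int64(521), np.int64(126), np.int64(30)), (np.int64(510), np.int64(108), np.int64(114)), (np.int64(510), np.int64(100), np.int64(111)), (np.int64(510), np.int64(91), np.int64(113)), (np.int64(517), np.int64(87), np.int64(57))] [(np.int64(504)
[... 4069 characters left out ...]
(-1)), (np.int64(462), np.int64(101), np.int64(1)), (np.int64(462), np.int64(92), np.int64(-4))] [(np.int64(460), np.int64(-51), np.int64(5)), (np.int64(448), np.int64(-55), np.int64(152)), (np.int64(448), np.int64(-64), np.int64(150)), (np.int64(460), np.int64(-79), np.int64(-6))]
270 [(np.int64(456), np.int64(129), np.int64(-1)), (np.int64(456), np.int64(120), np.int64(-5)), (np.int64(456), np.int64(110), np.int64(-3)), (np.int64(456), np.int64(101), np.int64(0)), (np.int64(355), np.int64(-15), np.int64(1328))] [(np.int64(454), np.int64(-51), np.int64(0)), (np.int64(454), np.int64(-60), np.int64(6)), (np.int64(454), np.int64(-70), np.int64(0)), (np.int64(454), np.int64(-79), np.int64(-6))]
```

```bash
python3 - <<'E'
from h import *
from scipy.optimize import minimize
poly=np.array([(65,110),(-65,110),(-65,48),(-111,48),(-111,22),(-65,22),(-65,-110),(65,-110)],float)
D={}
for n in("top","side"):
    d=dict(np.load(f"/tmp/{n}0.npz"));W=cloud(d)
    m=((d["z_map"]>0)&(abs(W[...,2]-111)<9)&(W[...,0]>450)&(W[...,0]<680)&(W[...,1]>-75)&(W[...,1]<190)).astype(np.uint8)
    D[n]=(d,m)
def cost(p,names):
    c=0
    for n in names:
        d,m=D[n]; a=np.radians(p[2]);R=np.array([[np.cos(a),-np.sin(a)],[np.sin(a),np.cos(a)]])
        X=np.c_[poly@R.T+p[:2],np.full(8,110.)]
        q=proj(d,X); g=np.zeros(m.shape,np.uint8); cv2.fillPoly(g,[np.round((q)*256).astype(np.int32)],255,cv2.LINE_AA,8)
        c+=np.abs(g/255.-m).sum()
    return c
for names in(("top",),("side",),("top","side")):
    best=min((minimize(cost,(570,58,y),args=(names,),method="Nelder-Mead",options=dict(initial_simplex=[(560,58,y),(580,58,y),(570,70,y),(570,58,y+5)])) for y in(-6,0,6)),key=lambda r:r.fun)
    print(names,best.x,best.fun)
p=best.x;a=np.radians(p[2])
for nm,c in dict(tongue=(-95,35,106.5),hinge=(65,35,100),knob=(-111,-128,141),pivot=(-57,-128,141)).items():
    X=[p[0]+c[0]*np.cos(a)-c[1]*np.sin(a),p[1]+c[0]*np.sin(a)+c[1]*np.cos(a),c[2]]
    print(nm,np.round(X,1),*[proj(D[n][0],X).round(1) for n in D])
E
```

```text
('top',) [578.12669687  56.01387081  -5.97747084] 195.12941176470588
('side',) [574.65689665  49.33654775  -6.00539578] 151.0313725490196
('top', 'side') [576.87551739  54.79737576  -6.49804186] 451.6745098039216
tongue [486.4 100.3 106.5] [242.  256.4] [234.6 204.4]
hinge [645.4  82.2 100. ] [248.7 202.9] [274.8 188.1]
knob [452.1 -59.8 141. ] [298.5 266.9] [252.6 231.1]
pivot [505.8 -65.9 141. ] [300.3 247.6] [267.7 223.9]
```

View pics/top0z.png

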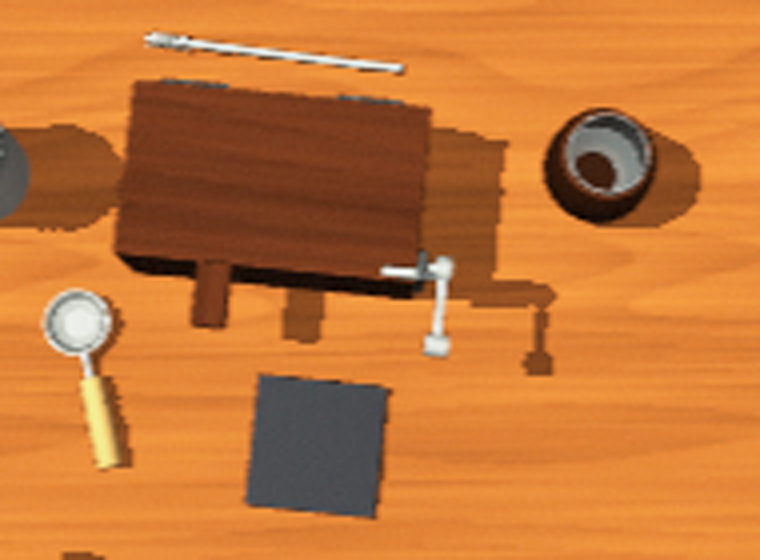

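View pics/side0z.png

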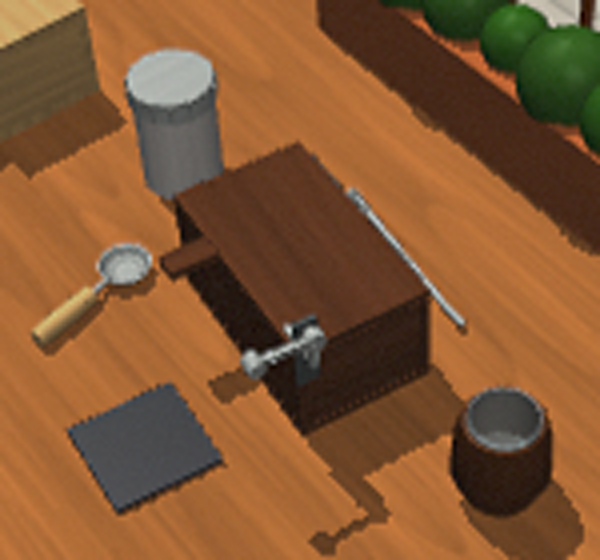

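Fit agrees with both views: knob predicted at top (298.5,267) vs seen (299,266), and side (252.6,231) vs seen (253,230.5). Caddy is at about (577,55), yaw −6.2°. Now I'll plan the approach.

```bash
cat >> h.py <<'E'
from scipy.spatial.transform import Rotation as Ro
CX,CY,YAW=577.,55.,-6.2
def c2w(c):
    a=np.radians(YAW);return np.array([CX+c[0]*np.cos(a)-c[1]*np.sin(a),CY+c[0]*np.sin(a)+c[1]*np.cos(a),c[2]])
def plan(s,target,rpy=(180,0,173.8)):
    R=Ro.from_euler('xyz',s["tcp_rot"],degrees=True);T=Ro.from_euler('xyz',rpy,degrees=True)
    sh=R.inv().apply(np.array(target)-s["tool_pos"])/150
    tu=np.degrees((R.inv()*T).as_rotvec())/45
    print("t",round(s["time"],2),"shift",sh.round(3),"turn",tu.round(3),"J",s["joint_pos"].round(1),"F",s["ft_force"].round(1),"gap",round(s["finger_gap"],1))
E
python3 -c "
from bench import *;from h import *
plan(sense(),c2w((-111,-128,400)))"
```

```text
t 0.1 shift [-2.919 -3.129  0.03 ] turn [-0.002 -0.001 -0.399] J [60.9  7.5 85.3  0.  87.3 -4.9] F [ 0.9  0.6 -0.1] gap 85.7
```

```bash
python3 -m jog '[{"tx":-0.93,"ty":-1,"az":-0.4},{"tx":-0.93,"ty":-1,"az":-0.4},{"tx":-0.93,"ty":-1,"az":-0.4},{"tx":-0.93,"ty":-1,"az":-0.4},{"tx":-0.93,"ty":-1,"az":-0.4}]' 40; python3 -c "
from bench import *;from h import *
plan(sense(),c2w((-111,-128,400)))"
```

```text
t 0.1 shift [-2.919 -3.129  0.03 ] turn [-0.002 -0.001 -0.399] J [60.9  7.5 85.3  0.  87.3 -4.9] F [ 0.9  0.6 -0.1] gap 85.7invalid input at $[0]: expected keys tx, ty, tz, ax, ay, az, hand
```

```bash
python3 -m jog '[{"tx":-0.93,"ty":-1,"tz":0,"ax":0,"ay":0,"az":-0.4,"hand":1},{"tx":-0.93,"ty":-1,"tz":0,"ax":0,"ay":0,"az":-0.4,"hand":1},{"tx":-0.93,"ty":-1,"tz":0,"ax":0,"ay":0,"az":-0.4,"hand":1},{"tx":-0.93,"ty":-1,"tz":0,"ax":0,"ay":0,"az":-0.4,"hand":1},{"tx":-0.93,"ty":-1,"tz":0,"ax":0,"ay":0,"az":-0.4,"hand":1}]' 40; python3 -c "
from bench import *;from h import *
plan(sense(),c2w((-111,-128,400)))"
```

```text
time: 0.52
tool_pos: [311.5, 351.5, 404.0]
tcp_rot: [-179.9, -0.0, 173.9]
ft_force: [1.3, 0.4, 0.9]
finger_gap: 85.4
t 0.52 shift [-1.229 -2.629  0.029] turn [-0.001 -0.001  0.002] J [ 42.2 -13.1 105.2  -0.   87.9 -41.7] F [1.3 0.4 0.9] gap 85.4
```

```bash
python3 -m jog '[{"tx":-0.46,"ty":-1,"tz":0,"ax":0,"ay":0,"az":0,"hand":1},{"tx":-0.46,"ty":-1,"tz":0,"ax":0,"ay":0,"az":0,"hand":1},{"tx":-0.46,"ty":-1,"tz":0,"ax":0,"ay":0,"az":0,"hand":1},{"tx":-0.46,"ty":-1,"tz":0,"ax":0,"ay":0,"az":0,"hand":1},{"tx":-0.46,"ty":-1,"tz":0,"ax":0,"ay":0,"az":0,"hand":1}]' && python3 -m jog '[{"tx":-0.47,"ty":-1,"tz":0,"ax":0,"ay":0,"az":0,"hand":1},{"tx":-0.47,"ty":-1,"tz":0,"ax":0,"ay":0,"az":0,"hand":1},{"tx":-0.47,"ty":-1,"tz":0,"ax":0,"ay":0,"az":0,"hand":1},{"tx":-0.47,"ty":-1,"tz":0,"ax":0,"ay":0,"az":0,"hand":1},{"tx":-0.47,"ty":-1,"tz":0,"ax":0,"ay":0,"az":0,"hand":1}]'; python3 -c "
from bench import *;from h import *
plan(sense(),c2w((-111,-128,400)))"
```

```text
time: 0.93
tool_pos: [365.7, 191.3, 404.5]
tcp_rot: [-179.8, 0.1, 173.4]
ft_force: [0.0, 0.3, -0.1]
finger_gap: 85.4
time: 1.35
tool_pos: [419.1, 34.4, 404.4]
tcp_rot: [-179.8, 0.0, 173.4]
ft_force: [0.1, 0.3, 0.0]
finger_gap: 85.3
t 1.35 shift [-0.295 -0.601  0.032] turn [-0.004  0.001 -0.008] J [ -2.2 -21.5 112.   -0.2  89.6 -85.7] F [0.1 0.3 0. ] gap 85.3
```

```bash
python3 -m jog '[{"tx":-0.295,"ty":-0.6,"tz":0.1,"ax":0,"ay":0,"az":-0.01,"hand":0.6},{"tx":-0.295,"ty":-0.6,"tz":0.2,"ax":0,"ay":0,"az":-0.01,"hand":0.6},{"tx":-0.295,"ty":-0.6,"tz":0.2,"ax":0,"ay":0,"az":-0.01,"hand":0.6},{"tx":-0.295,"ty":-0.6,"tz":0.2,"ax":0,"ay":0,"az":-0.01,"hand":0.6},{"tx":-0.295,"ty":-0.6,"tz":0.2,"ax":0,"ay":0,"az":-0.01,"hand":0.6}]'; python3 - <<'E'
from bench import *;from h import *
plan(sense(),c2w((-111,-128,297)))
for n,(a,b,c,e) in dict(top=(200,320,240,360),side=(170,290,190,310)).items():
    d=snapshot(n);cv2.imwrite(f"pics/{n}1.png",cv2.resize(d["pixels"][a:b,c:e,::-1],None,fx=4,fy=4,interpolation=cv2.INTER_CUBIC))
E
```

```text
time: 1.77
tool_pos: [452.1, -54.9, 373.5]
tcp_rot: [180.0, -0.2, 174.1]
ft_force: [0.4, 0.2, -0.2]
finger_gap: 51.3
t 1.77 shift [-0.01  -0.036  0.51 ] turn [ 0.001 -0.003  0.007] J [-13.4 -14.6 109.6   0.   85.1 -97.5] F [ 0.4  0.2 -0.2] gap 51.3
```

View pics/top1.png

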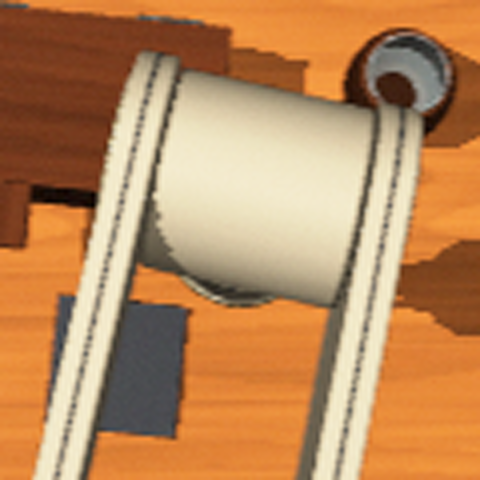

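View pics/side1.png

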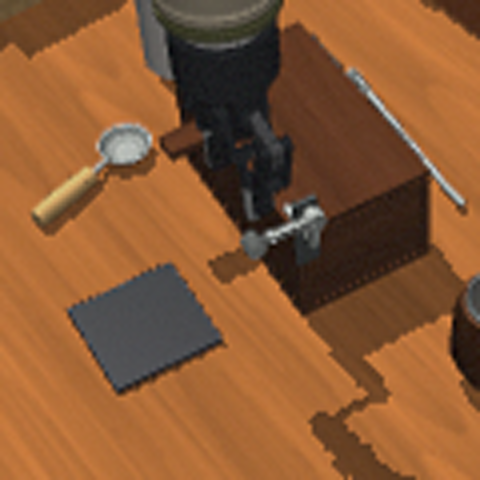

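The top view is blocked by the arm. The side view shows both fingers just above the knob (zoom (255,245)) and clear of the caddy. I'll descend.

```bash
python3 -m jog '[{"tx":-0.01,"ty":-0.035,"tz":0.2,"ax":0,"ay":0,"az":0,"hand":0.6},{"tx":-0.01,"ty":-0.035,"tz":0.4,"ax":0,"ay":0,"az":0,"hand":0.6},{"tx":-0.01,"ty":-0.035,"tz":0.51,"ax":0,"ay":0,"az":0,"hand":0.6},{"tx":-0.01,"ty":-0.035,"tz":0.51,"ax":0,"ay":0,"az":0,"hand":0.6},{"tx":-0.01,"ty":-0.035,"tz":0.51,"ax":0,"ay":0,"az":0,"hand":0.6}]'; python3 - <<'E'
from bench import *;from h import *
plan(sense(),c2w((-111,-128,297)))
for n,(a,b,c,e) in dict(side=(170,290,190,310)).items():
    d=snapshot(n);cv2.imwrite(f"pics/{n}2.png",cv2.resize(d["pixels"][a:b,c:e,::-1],None,fx=5,fy=5,interpolation=cv2.INTER_CUBIC))
E
```

```text
time: 2.28
tool_pos: [452.9, -58.4, 298.2]
tcp_rot: [180.0, -0.1, 174.4]
ft_force: [0.3, 0.8, -0.1]
finger_gap: 51.0
t 2.28 shift [-0.001 -0.013  0.008] turn [ 0.    -0.002  0.013] J [-13.8 -10.8 114.5   0.   76.4 -98.2] F [ 0.3  0.8 -0.1] gap 51.0
```

View pics/side2.png

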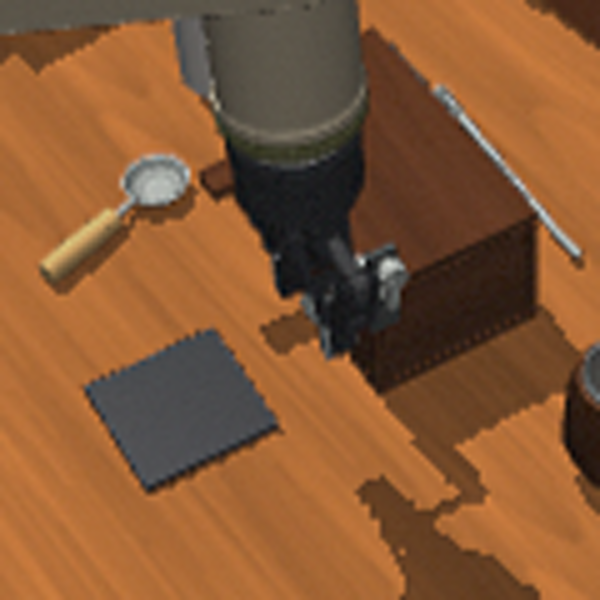

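The fingers straddle the knob (zoom (330,310)), so I'll close.

```bash
python3 -m jog '[{"tx":0,"ty":-0.013,"tz":0.008,"ax":0,"ay":0,"az":0,"hand":0.15},{"tx":0,"ty":-0.013,"tz":0.008,"ax":0,"ay":0,"az":0,"hand":0.05},{"tx":0,"ty":-0.013,"tz":0.008,"ax":0,"ay":0,"az":0,"hand":0},{"tx":0,"ty":-0.013,"tz":0.008,"ax":0,"ay":0,"az":0,"hand":0},{"tx":0,"ty":-0.013,"tz":0.008,"ax":0,"ay":0,"az":0,"hand":0}]' 30; python3 - <<'E'
from bench import *;from h import *
s=sense();plan(s,c2w((-111,-128,297)));p=s["tool_pos"]
R=Ro.from_euler('xyz',s["tcp_rot"],degrees=True)
a=np.radians(YAW)
for th in (.25,.5,.75,.95,1.15,1.2,1.25):
    dx=54*(1-np.cos(th));dz=54*np.sin(th)
    print(th,(R.inv().apply([dx*np.cos(a),dx*np.sin(a),dz])/150).round(3))
E
```

```text
time: 2.75
tool_pos: [453.6, -61.4, 298.0]
tcp_rot: [-180.0, 0.1, 174.3]
ft_force: [1.3, 0.9, 2.8]
finger_gap: 15.2
t 2.75 shift [0.006 0.007 0.007] turn [-0.     0.003  0.011] J [-14.1 -10.7 114.4   0.   76.1 -98.4] F [1.3 0.9 2.8] gap 15.2
0.25 [-0.011 -0.    -0.089]
0.5 [-0.044 -0.    -0.172]
0.75 [-0.097 -0.001 -0.245]
0.95 [-0.151 -0.001 -0.292]
1.15 [-0.214 -0.002 -0.328]
1.2 [-0.23  -0.002 -0.335]
1.25 [-0.247 -0.002 -0.341]
```

Gap of 15.2 mm shows the 16 mm knob is pinched. I'll swing it up along the arc.

```bash
python3 -m jog '[{"tx":-0.003,"ty":0,"tz":-0.045,"ax":0,"ay":0,"az":0,"hand":0},{"tx":-0.011,"ty":0,"tz":-0.089,"ax":0,"ay":0,"az":0,"hand":0},{"tx":-0.025,"ty":0,"tz":-0.132,"ax":0,"ay":0,"az":0,"hand":0},{"tx":-0.044,"ty":0,"tz":-0.172,"ax":0,"ay":0,"az":0,"hand":0},{"tx":-0.069,"ty":0,"tz":-0.21,"ax":0,"ay":0,"az":0,"hand":0}]' && python3 -m jog '[{"tx":-0.028,"ty":0,"tz":-0.035,"ax":0,"ay":0,"az":0,"hand":0},{"tx":-0.055,"ty":0,"tz":-0.06,"ax":0,"ay":0,"az":0,"hand":0},{"tx":-0.082,"ty":0,"tz":-0.082,"ax":0,"ay":0,"az":0,"hand":0},{"tx":-0.11,"ty":0,"tz":-0.1,"ax":0,"ay":0,"az":0,"hand":0},{"tx":-0.11,"ty":0,"tz":-0.1,"ax":0,"ay":0,"az":0,"hand":0}]'; python3 - <<'E'
from bench import *;from h import *
s=sense();print(s["tool_pos"]-[453.6,-61.4,298.0],s["ft_force"],s["wrist_torque"],s["finger_gap"])
d=snapshot("side");cv2.imwrite("pics/side3.png",cv2.resize(d["pixels"][150:270,190:310,::-1],None,fx=5,fy=5,interpolation=cv2.INTER_CUBIC))
E
```

```text
time: 3.17
tool_pos: [462.9, -62.4, 328.1]
tcp_rot: [180.0, -0.2, 174.3]
ft_force: [-1.2, -0.6, -7.0]
finger_gap: 15.4
time: 3.58
tool_pos: [480.5, -64.2, 344.2]
tcp_rot: [-180.0, 0.0, 174.3]
ft_force: [-3.6, -1.3, -1.1]
finger_gap: 15.3
[26.92634804 -2.77240008 46.15743517] [-3.61322941 -1.29554076 -1.13718756] [-0.23340697  0.68020055 -0.05669056] 15.344827558365052
```

View pics/side3.png

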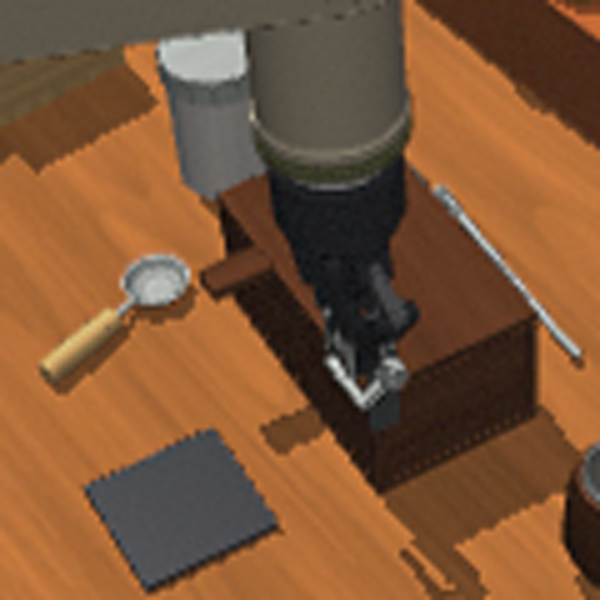

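The lever is up to about 1.05 rad, with the knob between the pads at (340,350). I'll continue to the stop, a little past 1.2.

```bash
python3 -m jog '[{"tx":-0.025,"ty":0,"tz":-0.017,"ax":0,"ay":0,"az":0,"hand":0},{"tx":-0.05,"ty":0,"tz":-0.028,"ax":0,"ay":0,"az":0,"hand":0},{"tx":-0.07,"ty":0,"tz":-0.033,"ax":0,"ay":0,"az":0,"hand":0},{"tx":-0.07,"ty":0,"tz":-0.033,"ax":0,"ay":0,"az":0,"hand":0},{"tx":-0.07,"ty":0,"tz":-0.033,"ax":0,"ay":0,"az":0,"hand":0}]'; python3 - <<'E'
from bench import *;from h import *
s=sense();print(s["tool_pos"]-[453.6,-61.4,298.0],s["ft_force"],s["wrist_torque"],s["finger_gap"])
E
```

```text
time: 4.05
tool_pos: [490.6, -65.2, 348.8]
tcp_rot: [-180.0, 0.1, 174.3]
ft_force: [-2.1, -2.1, -1.9]
finger_gap: 15.3
[37.0103424  -3.80177953 50.78830792] [-2.11713859 -2.10156489 -1.85776427] [-0.43077888  0.48379787 -0.05082684] 15.27502351161192
```

```bash
python3 -m jog '[{"tx":-0.025,"ty":0,"tz":-0.006,"ax":0,"ay":0,"az":0,"hand":0},{"tx":-0.05,"ty":0,"tz":-0.012,"ax":0,"ay":0,"az":0,"hand":0},{"tx":-0.05,"ty":0,"tz":-0.012,"ax":0,"ay":0,"az":0,"hand":0}]'; python3 - <<'E'
from bench import *;from h import *
s=sense();print(s["tool_pos"]-[453.6,-61.4,298.0],s["ft_force"],s["wrist_torque"],s["finger_gap"])
E
```

```text
time: 4.3
tool_pos: [494.8, -65.6, 348.7]
tcp_rot: [180.0, -0.7, 174.3]
ft_force: [-30.3, -0.6, 9.1]
finger_gap: 15.1
[41.2118668  -4.19029357 50.72402817] [-30.3047228   -0.55802664   9.07227743] [-1.21222400e-01  4.88077799e+00  2.04981772e-03] 15.091340867091192
```

Force jumped to 30 N, so the stop is reached. I'll release and retract upward.

```bash
python3 -m jog '[{"tx":0.005,"ty":0,"tz":0,"ax":0,"ay":0,"az":0,"hand":0.3},{"tx":0.01,"ty":0,"tz":0,"ax":0,"ay":0,"az":0,"hand":0.6},{"tx":0.01,"ty":0,"tz":0,"ax":0,"ay":0,"az":0,"hand":0.7},{"tx":0.01,"ty":0,"tz":0,"ax":0,"ay":0,"az":0,"hand":0.7},{"tx":0.01,"ty":0,"tz":-0.1,"ax":0,"ay":0,"az":0,"hand":0.7}]' && python3 -m jog '[{"tx":0,"ty":0,"tz":-0.2,"ax":0,"ay":0,"az":0,"hand":0.7},{"tx":0,"ty":0,"tz":-0.4,"ax":0,"ay":0,"az":0,"hand":0.7},{"tx":0,"ty":0.25,"tz":-0.4,"ax":0,"ay":0,"az":0,"hand":0.7},{"tx":0,"ty":0.5,"tz":-0.4,"ax":0,"ay":0,"az":0,"hand":0.7},{"tx":0,"ty":0.75,"tz":-0.4,"ax":0,"ay":0,"az":0,"hand":0.7}]'; python3 - <<'E'
from bench import *;from h import *
s=sense();plan(s,c2w((-95,35,400)))
d=snapshot("side");np.savez("/tmp/side4.npz",**d);cv2.imwrite("pics/side4.png",cv2.resize(d["pixels"][150:270,190:310,::-1],None,fx=5,fy=5,interpolation=cv2.INTER_CUBIC))
E
```

```text
time: 4.72
tool_pos: [495.6, -65.4, 363.0]
tcp_rot: [180.0, -0.2, 174.3]
ft_force: [-0.5, -0.4, -0.7]
finger_gap: 59.5
time: 5.13
tool_pos: [507.8, 47.2, 426.9]
tcp_rot: [180.0, 0.2, 174.2]
ft_force: [-0.5, -0.6, 0.1]
finger_gap: 59.7
t 5.13 shift [0.179 0.336 0.179] turn [0.001 0.005 0.008] J [ -0.5  -7.2  97.6   0.   89.3 -84.6] F [-0.5 -0.6  0.1] gap 59.7
```

View pics/side4.png

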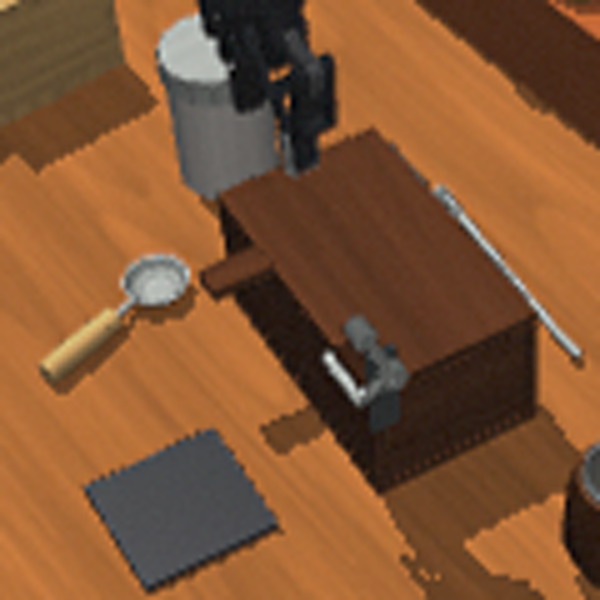

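The lever stands up, with the knob at (357,330) and the nose swung forward at (328,355). The lid is still shut. Next is the tongue, at zoom (235,275).

```bash
python3 -m jog '[{"tx":0.09,"ty":0.17,"tz":0.05,"ax":0,"ay":0,"az":0,"hand":0.7},{"tx":0.18,"ty":0.336,"tz":0.1,"ax":0,"ay":0,"az":0,"hand":0.7},{"tx":0.18,"ty":0.336,"tz":0.3,"ax":0,"ay":0,"az":0,"hand":0.7},{"tx":0.18,"ty":0.336,"tz":0.5,"ax":0,"ay":0,"az":0,"hand":0.7},{"tx":0.18,"ty":0.336,"tz":0.6,"ax":0,"ay":0,"az":0,"hand":0.7}]'; python3 - <<'E'
from bench import *;from h import *
s=sense();plan(s,c2w((-95,35,261)))
d=dict(np.load("/tmp/side4.npz"))
for th in(1.0,1.1,1.2):print(th,(proj(d,c2w((-57-54*np.cos(th),-128,141+54*np.sin(th))))-[190,150])*5)
d=snapshot("side");cv2.imwrite("pics/side5.png",cv2.resize(d["pixels"][150:270,190:310,::-1],None,fx=5,fy=5,interpolation=cv2.INTER_CUBIC))
E
```

```text
time: 5.6
tool_pos: [484.6, 99.9, 332.3]
tcp_rot: [-180.0, -0.1, 174.4]
ft_force: [-0.5, -0.2, -0.4]
finger_gap: 59.8
t 5.6 shift [-0.012  0.002  0.475] turn [-0.    -0.002  0.013] J [  5.7  -6.3 106.8   0.   79.6 -78.7] F [-0.5 -0.2 -0.4] gap 59.8
1.0 [344.49899541 340.30537665]
1.1 [350.95961958 334.20781506]
1.2 [357.82221697 328.47199697]
```

View pics/side5.png

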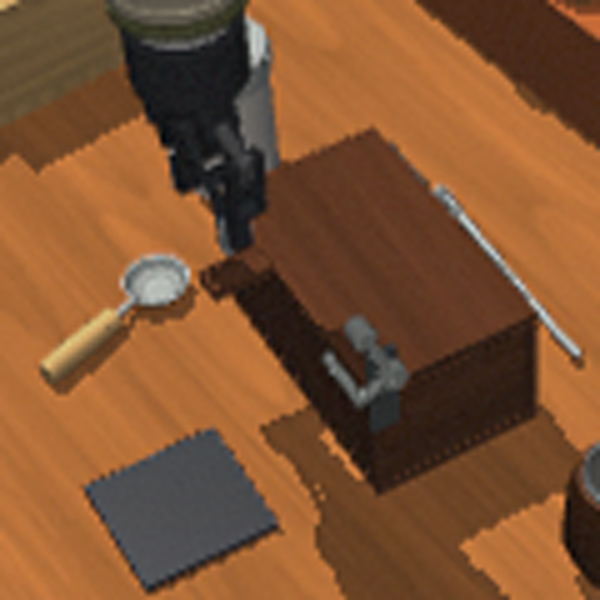

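The knob at (357,330) matches 1.2 rad, predicted at (358,328). I'll descend over the tongue.

```bash
python3 -m jog '[{"tx":-0.012,"ty":0,"tz":0.2,"ax":0,"ay":0,"az":0,"hand":0.7},{"tx":-0.012,"ty":0,"tz":0.4,"ax":0,"ay":0,"az":0,"hand":0.7},{"tx":-0.012,"ty":0,"tz":0.48,"ax":0,"ay":0,"az":0,"hand":0.7},{"tx":-0.012,"ty":0,"tz":0.48,"ax":0,"ay":0,"az":0,"hand":0.7},{"tx":-0.012,"ty":0,"tz":0.48,"ax":0,"ay":0,"az":0,"hand":0.7}]'; python3 - <<'E'
from bench import *;from h import *
s=sense();plan(s,c2w((-95,35,261)))
d=snapshot("side");cv2.imwrite("pics/side6.png",cv2.resize(d["pixels"][150:270,190:310,::-1],None,fx=5,fy=5,interpolation=cv2.INTER_CUBIC))
E
```

```text
time: 6.07
tool_pos: [487.6, 98.9, 263.9]
tcp_rot: [180.0, -0.0, 174.3]
ft_force: [-0.7, 1.1, 0.8]
finger_gap: 59.3
t 6.07 shift [0.009 0.007 0.019] turn [ 0.    -0.     0.011] J [  5.6  -1.8 110.    0.   71.8 -78.7] F [-0.7  1.1  0.8] gap 59.3
```

View pics/side6.png

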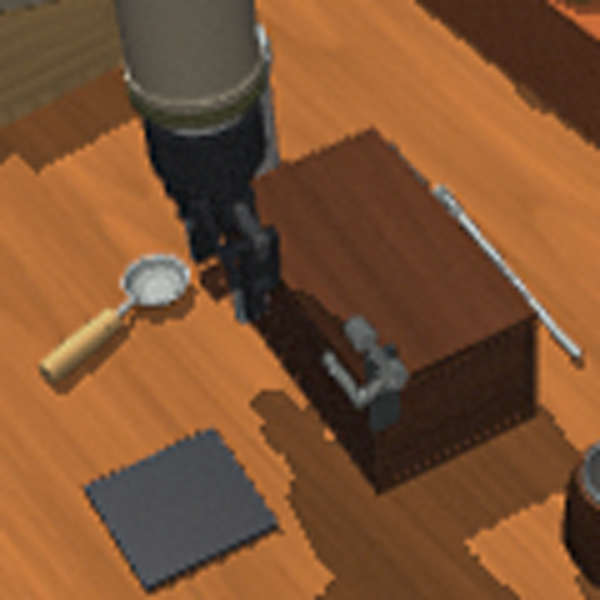

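The fingers straddle the tongue at zoom (230,280). I'll close on it.

```bash
python3 -m jog '[{"tx":0.01,"ty":0.005,"tz":0.015,"ax":0,"ay":0,"az":0.01,"hand":0.3},{"tx":0.01,"ty":0.005,"tz":0.015,"ax":0,"ay":0,"az":0.01,"hand":0.1},{"tx":0.01,"ty":0.005,"tz":0.015,"ax":0,"ay":0,"az":0.01,"hand":0},{"tx":0.01,"ty":0.005,"tz":0.015,"ax":0,"ay":0,"az":0.01,"hand":0},{"tx":0.01,"ty":0.005,"tz":0.015,"ax":0,"ay":0,"az":0.01,"hand":0}]' 40; python3 - <<'E'
from bench import *;from h import *
s=sense();plan(s,c2w((-95,35,261)))
R=Ro.from_euler('xyz',s["tcp_rot"],degrees=True);a=np.radians(YAW)
print(c2w((65,35,100)))
r0=np.hypot(65-(-95),0)
for th in range(0,66,4):
    t=np.radians(th);x=-160*np.cos(t)+6.5*np.sin(t)+160;z=160*np.sin(t)+6.5*np.cos(t)-6.5
    print(th,(R.inv().apply([x*np.cos(a),x*np.sin(a),z])/150).round(3))
E
```

```text
time: 6.53
tool_pos: [486.4, 99.3, 262.2]
tcp_rot: [-179.9, 0.1, 173.8]
ft_force: [-0.8, -3.9, 2.4]
finger_gap: 24.9
t 6.53 shift [0.001 0.005 0.008] turn [-0.001  0.002  0.001] J [ 5.700e+00 -1.900e+00  1.103e+02 -1.000e-01  7.150e+01 -7.810e+01] F [-0.8 -3.9  2.4] gap 24.9
[645.39979011  82.77532562 100.        ]
0 [0. 0. 0.]
4 [-0.006 -0.    -0.074]
8 [-0.017 -0.    -0.148]
12 [-0.033 -0.    -0.221]
16 [-0.054 -0.    -0.292]
20 [-0.08  -0.    -0.362]
24 [-0.111 -0.001 -0.43 ]
28 [-0.146 -0.001 -0.495]
32 [-0.186 -0.001 -0.558]
36 [-0.23  -0.001 -0.618]
40 [-0.279 -0.001 -0.675]
44 [-0.331 -0.001 -0.728]
48 [-0.387 -0.001 -0.778]
52 [-0.446 -0.001 -0.823]
56 [-0.508 -0.001 -0.864]
60 [-0.573 -0.001 -0.901]
64 [-0.64  -0.001 -0.933]
```

Gap of 24.9 mm shows the 26 mm tongue is gripped. I'll lift to 20° first and check the force.

```bash
python3 -m jog '[{"tx":-0.006,"ty":0,"tz":-0.074,"ax":0,"ay":0,"az":0,"hand":0},{"tx":-0.017,"ty":0,"tz":-0.148,"ax":0,"ay":0,"az":0,"hand":0},{"tx":-0.033,"ty":0,"tz":-0.221,"ax":0,"ay":0,"az":0,"hand":0},{"tx":-0.054,"ty":0,"tz":-0.292,"ax":0,"ay":0,"az":0,"hand":0},{"tx":-0.08,"ty":0,"tz":-0.362,"ax":0,"ay":0,"az":0,"hand":0}]'; python3 - <<'E'
from bench import *;from h import *
s=sense();print(s["ft_force"],s["wrist_torque"],s["finger_gap"])
d=snapshot("side");cv2.imwrite("pics/side7.png",cv2.resize(d["pixels"][130:250,190:310,::-1],None,fx=5,fy=5,interpolation=cv2.INTER_CUBIC))
E
```

```text
time: 6.95
tool_pos: [497.7, 98.0, 315.6]
tcp_rot: [-179.9, -0.1, 173.8]
ft_force: [2.6, -5.7, -5.8]
finger_gap: 25.0
[ 2.55108213 -5.691478   -5.82497216] [-0.77938405 -0.06199725 -0.03700221] 24.95019806726141
```

View pics/side7.png

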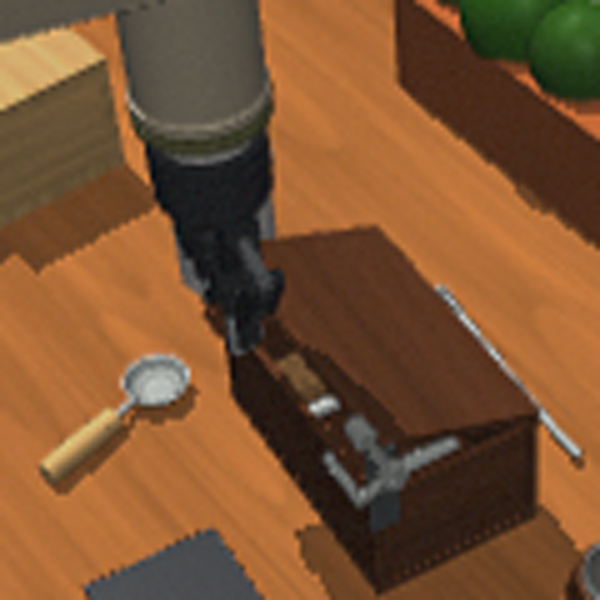

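The lid has come free and is rising, with the inside visible at (300,375), the lever still up and low forces. I'll continue.

```bash
python3 -m jog '[{"tx":-0.031,"ty":0,"tz":-0.068,"ax":0,"ay":0,"az":0,"hand":0},{"tx":-0.066,"ty":0,"tz":-0.133,"ax":0,"ay":0,"az":0,"hand":0},{"tx":-0.106,"ty":0,"tz":-0.196,"ax":0,"ay":0,"az":0,"hand":0},{"tx":-0.15,"ty":0,"tz":-0.256,"ax":0,"ay":0,"az":0,"hand":0},{"tx":-0.199,"ty":0,"tz":-0.313,"ax":0,"ay":0,"az":0,"hand":0}]' && python3 -m jog '[{"tx":-0.052,"ty":0,"tz":-0.053,"ax":0,"ay":0,"az":0,"hand":0},{"tx":-0.108,"ty":0,"tz":-0.103,"ax":0,"ay":0,"az":0,"hand":0},{"tx":-0.167,"ty":0,"tz":-0.148,"ax":0,"ay":0,"az":0,"hand":0},{"tx":-0.229,"ty":0,"tz":-0.189,"ax":0,"ay":0,"az":0,"hand":0},{"tx":-0.294,"ty":0,"tz":-0.226,"ax":0,"ay":0,"az":0,"hand":0}]' &&  python3 -m jog '[{"tx":0,"ty":0,"tz":0,"ax":0,"ay":0,"az":0,"hand":0},{"tx":0,"ty":0,"tz":0,"ax":0,"ay":0,"az":0,"hand":0},{"tx":0,"ty":0,"tz":0,"ax":0,"ay":0,"az":0,"hand":0}]'; cat > look.py <<'E'
from bench import *;from h import *
import sys
k=sys.argv[1]
s=sense();print(s["tool_pos"],s["ft_force"],s["wrist_torque"],s["finger_gap"])
g=s["tool_pos"]+Ro.from_euler('xyz',s["tcp_rot"],degrees=True).apply([0,0,155])
a=np.radians(YAW);ax=np.array([np.cos(a),np.sin(a),0]);ay=np.array([-np.sin(a),np.cos(a),0]);H=c2w((65,35,100))
v=g-H;x=v@ax;z=v[2];print("grasp rel hinge",x,z,"r",np.hypot(x,z),"ang",np.degrees(np.arctan2(z,-x)-np.arctan2(6.5,160)))
for n in("side","top"):
    d=snapshot(n);np.savez(f"/tmp/{n}{k}.npz",**d)
    cv2.imwrite(f"pics/{n}{k}.png",cv2.resize(d["pixels"][120:280,190:350,::-1] if n=="side" else d["pixels"][160:300,190:370,::-1],None,fx=3.7,fy=3.7,interpolation=cv2.INTER_CUBIC))
    W=cloud(d)-H;X=W@ax;Y=W@ay;Z=W[...,2]
    # lid top surface pixels: reddish-brown, right part of the lid (away from gripper)
    p=d["pixels"].astype(int);brown=(p.sum(-1)<260)&(p[...,0]>p[...,2]+12)
    for lo,hi in((-135,-60),(-60,-20),(20,70)):
      m=(d["z_map"]>0)&brown&(Y>lo)&(Y<hi)&(Z>25)&(X>-90)&(X<25)&(np.hypot(X,Z)<128)&(np.hypot(X,Z)>25)
      if m.sum()>30:
        A=np.c_[X[m],Z[m]]
        for _ in range(4):
            c=A.mean(0);_,_,vt=np.linalg.svd(A-c,full_matrices=False);r=abs((A-c)@vt[1]);A=A[r<max(8,2*np.median(r))]
        u=vt[0]*np.sign(vt[0][1]);print(n,lo,len(A),"angle",np.degrees(np.arctan2(u[1],-u[0])).round(1),"rms",np.std((A-c)@vt[1]).round(1),"mean",c.round(1),"offset",((c)@[-vt[0][1],vt[0][0]]).round(1))
E
python3 look.py 8
```

```text
time: 7.42
tool_pos: [527.4, 94.8, 362.4]
tcp_rot: [-179.9, -0.2, 173.8]
ft_force: [-2.1, -6.0, -6.9]
finger_gap: 24.8
time: 7.83
tool_pos: [571.2, 90.0, 396.3]
tcp_rot: [-179.9, -0.2, 173.8]
ft_force: [-4.4, -5.5, -4.3]
finger_gap: 25.2
time: 8.08
tool_pos: [571.5, 90.0, 396.5]
tcp_rot: [-179.9, -0.1, 173.8]
ft_force: [-1.6, -6.0, -2.8]
finger_gap: 25.2
[571.49067228  89.9685649  396.54659866] [-1.56347573 -6.03830962 -2.81838184] [-0.88403158  0.27680866  0.02060495] 25.219343054696672
grasp rel hinge -74.41160408498338 141.54680808533547 r 159.91430737006337 ang 59.942591568374006
side -135 58 angle 57.3 rms 0.7 mean [-34.8  72.3] offset 9.8
top -135 368 angle 56.9 rms 1.4 mean [-33.8  74. ] offset -12.0
top -60 54 angle 57.4 rms 0.8 mean [-20.8  54. ] offset -11.6
```

View pics/side8.png

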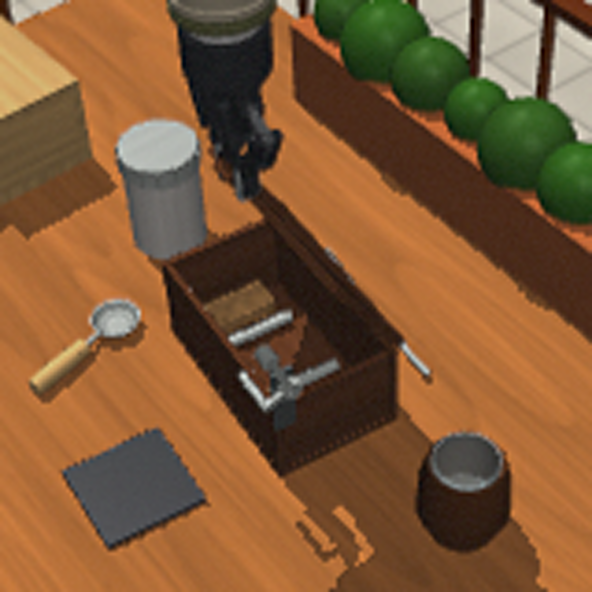

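View pics/top8.png

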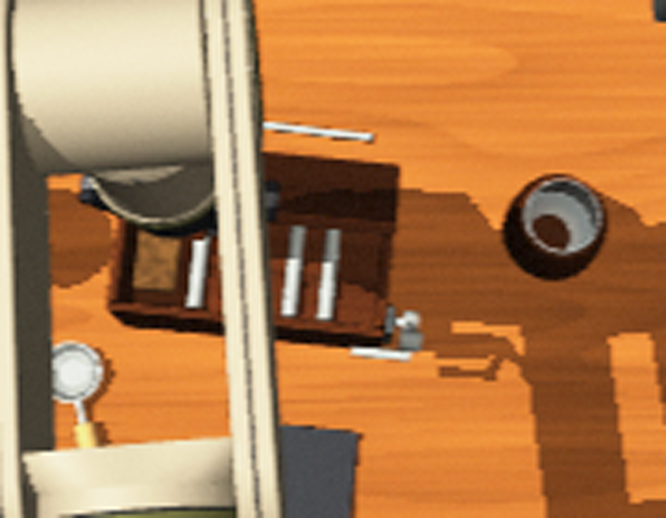

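The side view shows the lid almost edge-on from (265,200) to (400,345), the lever still up at (265,355), and the bystanders in place. The depth fit (about 57–58.5°) differs a little from kinematics (59.9°), so I'll cross-check with the lid's front right corner in the top view, seen near zoom (397,222).

```bash
python3 - <<'E'
from h import *
for n,o in(("top",(190,160)),("side",(190,120))):
    d=dict(np.load(f"/tmp/{n}8.npz"))
    for th in(54,57,60,63):
        t=np.radians(th);out=[]
        for (r,h) in((130,10),(130,0),(0,10)):
            X=c2w((65-r*np.cos(t)+h*np.sin(t),-110,100+r*np.sin(t)+h*np.cos(t)));out.append(((proj(d,X)-o)*3.7).round(0))
        print(n,th,*out)
E
python3 - <<'E'
import numpy as np,cv2
for n,(a,b,c,e) in dict(top=(195,235,255,315),side=(180,230,250,310)).items():
    d=np.load(f"/tmp/{n}8.npz");p=d["pixels"][a:b,c:e,::-1].astype(float)
    cv2.imwrite(f"pics/{n}8g.png",cv2.resize(np.clip(p*2,0,255).astype(np.uint8),None,fx=10,fy=10,interpolation=cv2.INTER_NEAREST))
E
```

```text
top 54 [394. 235.] [393. 247.] [399. 165.]
top 57 [395. 226.] [394. 239.] [399. 164.]
top 60 [396. 217.] [395. 230.] [399. 164.]
top 63 [397. 207.] [395. 221.] [399. 164.]
side 54 [329. 289.] [321. 298.] [404. 337.]
side 57 [335. 283.] [327. 292.] [404. 338.]
side 60 [341. 278.] [332. 286.] [404. 338.]
side 63 [347. 273.] [338. 281.] [405. 338.]
```

View pics/top8g.png

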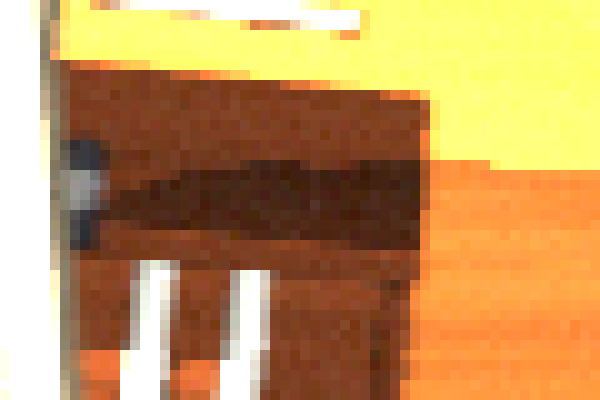

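The top corner is at zoom row 222 (lower edge 233), which gives about 58.5–59°. A nudge of about +1.2° centres it.

```bash
python3 -m jog '[{"tx":-0.02,"ty":0,"tz":-0.011,"ax":0,"ay":0,"az":0,"hand":0},{"tx":-0.02,"ty":0,"tz":-0.011,"ax":0,"ay":0,"az":0,"hand":0},{"tx":-0.02,"ty":0,"tz":-0.011,"ax":0,"ay":0,"az":0,"hand":0},{"tx":-0.02,"ty":0,"tz":-0.011,"ax":0,"ay":0,"az":0,"hand":0},{"tx":-0.02,"ty":0,"tz":-0.011,"ax":0,"ay":0,"az":0,"hand":0}]'; python3 look.py 9;  python3 -m jog '[{"tx":0,"ty":0,"tz":0,"ax":0,"ay":0,"az":0,"hand":0},{"tx":0,"ty":0,"tz":0,"ax":0,"ay":0,"az":0,"hand":0},{"tx":0,"ty":0,"tz":0,"ax":0,"ay":0,"az":0,"hand":0},{"tx":0,"ty":0,"tz":0,"ax":0,"ay":0,"az":0,"hand":0},{"tx":0,"ty":0,"tz":0,"ax":0,"ay":0,"az":0,"hand":0}]'; python3 look.py 10
```

```text
time: 8.6
tool_pos: [574.0, 89.7, 397.7]
tcp_rot: [-179.9, -0.1, 173.8]
ft_force: [-4.1, -6.3, -3.8]
finger_gap: 24.8
[573.99635991  89.71034058 397.7436768 ] [-4.10467181 -6.25843183 -3.7826069 ] [-0.86429022  0.87591923  0.12356309] 24.844342720551357
grasp rel hinge -72.13231790183369 142.74436199407307 r 159.934437089034 ang 60.86501984044789
side -135 44 angle 58.0 rms 1.0 mean [-33.9  73.1] offset 10.0
top -135 365 angle 57.5 rms 1.4 mean [-32.7  74.4] offset -12.4
top -60 52 angle 57.9 rms 0.8 mean [-19.5  53.6] offset -11.9
time: 9.12
tool_pos: [574.0, 89.7, 397.7]
tcp_rot: [-179.9, -0.1, 173.8]
ft_force: [-4.1, -5.1, -3.7]
finger_gap: 25.2
[573.98517572  89.71945217 397.72955887] [-4.06602897 -5.10331193 -3.72125341] [-0.88183312  0.80747305  0.09464896] 25.22426055874557
grasp rel hinge -72.1429905871859 142.7302379288514 r 159.92664540372667 ang 60.8593250071233
side -135 45 angle 58.5 rms 0.2 mean [-33.8  73.5] offset 9.5
top -135 365 angle 57.6 rms 1.5 mean [-32.2  73.6] offset -12.3
top -60 51 angle 56.4 rms 1.8 mean [-21.3  55.6] offset -13.1
```

View pics/top10.png

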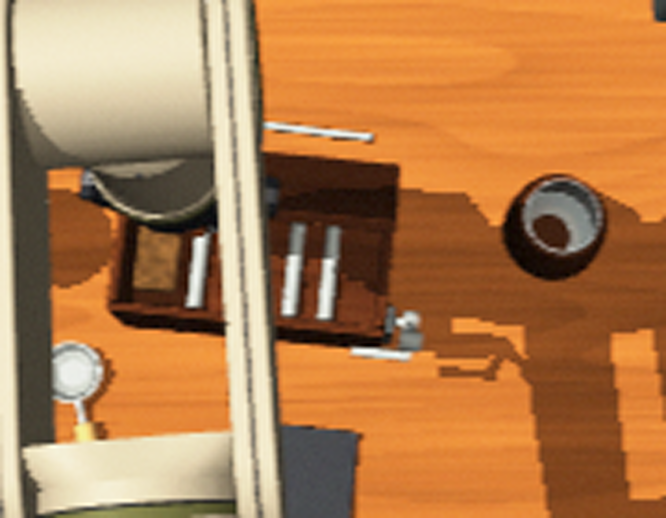

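View pics/side10.png

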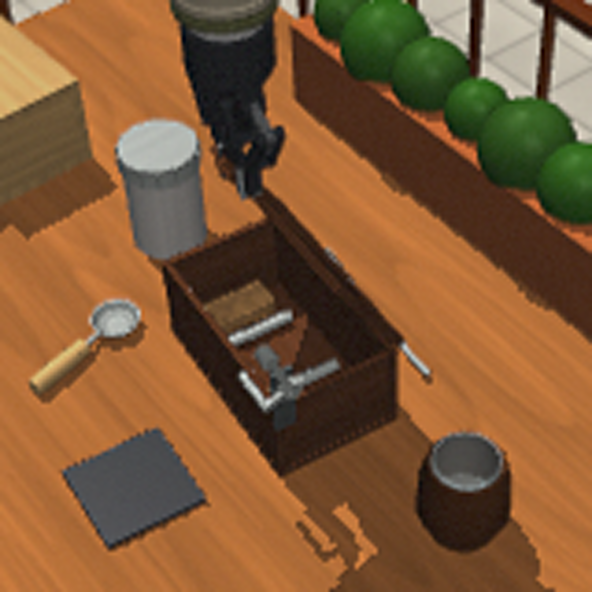

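The top view shows the lid held with its front corner at about (397,219) and the lever knob at (410,340), still up. In the side view the bystanders are unmoved and the grip is steady. Handing in.

```bash
python3 -c "
from bench import *
print(hand_in())"
```

```text
the job is handed in; nothing more can be done
None
```

I handed the job in with the gripper still holding the lid by its tongue at about 60° and the catch lever up at its stop. It took about 9 s of the 40 s allowed.

- **Lever:** I pinched the knob and swung it up until the force jumped to about 30 N at the stop. After I let go, the camera showed the knob where it should be at 1.2 rad, and it was still up in the last pictures.
- **Lid angle:** the checks disagree slightly, but all are inside 55–65°.
  - The arm's position gives 60.9°.
  - The depth-camera fits give 56.4–58.5°. The lowest came from the smallest patch.
  - The lid's front corner read about 59° just before a last nudge of about +1°. I did not measure it again closely.
- **Grip:** the finger gap was about 25 mm on the 26 mm tongue. The outside force on the wrist was steady at about 8 N.
- **Surroundings:** the cup, coaster, spoon, bombilla and canister looked unmoved in the last pictures. The thermos and the drawer box were cropped out of those views or only partly in them, so I did not check them; the arm was well above the drawer box and never went near the thermos.

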